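# Kit the lower tier of a stitching box under its divider flap

## Task

Lift the hinged divider flap of the wooden stitching box until it stands upright by itself. Then stand the red thread spool upright in the deep cork-lined well on the left of the lower tier, put the yellow lump of beeswax on the raised shelf on the right, and fold the flap fully down again over both. Leave the black and the sand-coloured spool, and the brush in the box's rear tray, where they are.

Things in the scene. Friction and masses are not known exactly. Their poses are not given: they have to be found in the camera images.
- stitch_box: Fixed open wooden box, 180 (x) x 260 (y) x 80 mm high; origin: centre of its underside; x points to its back (away from the robot at yaw 0), y to its left. Walls 6 mm thick; front wall 66 mm high, side and back walls 80. Upper tier: a fixed tray along the back (x 46 to 84 mm, floor at z 69) and, before it, the flap. Lower tier under the flap: x -84 to 40, y -124 to 124 mm.
- flap (a joint): Plywood divider flap, 130 (x) x 244 (y) x 5 mm, hinged at its rear edge about the box's y axis. 0 rad = flat (closed, top at z 71 mm of the box), grows as its front edge is lifted, 1.57 upright, stop at 1.75 (leaning slightly back). The hinge is stiff (0.18 N m): the flap stays at any angle; about 2.5 N at the handle moves it.
- flap_hinge (a point): Middle of the flap's hinge line, in the box frame at (43, 0, 69) mm; axes as the box.
- flap_grip (a point): Centre of the flap's handle: a round brass bar, 10 mm thick, 40 mm long along y, on two 8 mm posts 34 mm apart. With the flap flat it lies 118 mm in front of the hinge line and 28 mm above it (26 mm above the flap's top face); it turns with the flap. Pinched by its two ends (40 mm) it can pivot between the fingers.
- well_left (a point): Centre of the floor of the cork-lined well, the left (+y) half of the lower tier, at (-22, 62, 6) mm in the box. The well is 124 (x) x 122 mm (y); a lip 4 mm thick with its top at z 34 mm parts it from the right half.
- shelf_right (a point): Centre of the top of the raised plywood shelf, the right (-y) half of the lower tier, at (-22, -62, 26) mm in the box; 124 (x) x 122 mm (y), 20 mm higher than the well's floor.
- red_spool: Spool of red thread with off-white flanges, diameter 43, height 52 mm, standing upright on the green cutting mat (3 mm thick); origin: centre of its underside, z along its axis.
- wax: Yellow lump of beeswax, 34 (x) x 46 (y) x 19 mm high, lying flat on the bare bench top; origin: centre of its underside.
- black_spool: Spool of black thread, same size as the red one; to be left alone.
- sand_spool: Spool of sand-coloured thread, same size as the red one; to be left alone.
- glue_brush_blue: Blue-handled flat brush, 25 x 164 x 10 mm, lying along y in the box's rear upper tray; origin: centre of its underside; to be left alone.
Mind the look-alikes: they are no part of the job. There is more than one size of the wax; the job needs the smaller. What is shaped like the red_spool but purple is not meant.

How it is judged:
On the way, in this order (a step that is already met when the one before it is completed fails the run):
1. the flap stands open, at 1.3 rad or more (value of joint flap above 1.3 rad), for 0.2 s.
2. the red spool stands in the left well and the wax is on the right shelf, both let go, before the flap is closed (x of red_spool in the frame of stitch_box between -0.084 and 0.04 m and y of red_spool in the frame of stitch_box between 0.018 and 0.11 m and z of red_spool in the frame of stitch_box between 0 and 0.014 m and angle between red_spool's own z axis and vertical below 0.15 rad and x of wax in the frame of stitch_box between -0.084 and 0.04 m and y of wax in the frame of stitch_box between -0.115 and -0.008 m and z of wax in the frame of stitch_box between 0.015 and 0.042 m and value of joint flap above 0.6 rad and contact force between the fingers and red_spool below 0.1 N and contact force between the fingers and wax below 0.1 N), for 0.2 s.
At the end, for the whole second after the job is handed in: The flap is down (under 0.06 rad) over the lower tier; the red spool stands upright (within 0.15 rad) on the floor of the left well, and the wax rests on the right shelf, both at rest (value of joint flap below 0.06 rad and x of red_spool in the frame of stitch_box between -0.084 and 0.04 m and y of red_spool in the frame of stitch_box between 0.018 and 0.11 m and z of red_spool in the frame of stitch_box between 0 and 0.014 m and angle between red_spool's own z axis and vertical below 0.15 rad and x of wax in the frame of stitch_box between -0.084 and 0.04 m and y of wax in the frame of stitch_box between -0.115 and -0.008 m and z of wax in the frame of stitch_box between 0.015 and 0.042 m and linear speed of each of red_spool, wax below 0.02 m/s); the robot touches nothing.
It fails at once if the black or the sand spool moved by more than 25 mm (distance of any of black_spool, sand_spool from where it was at the start of the episode above 0.025 m).
It fails at once if the brush in the rear tray moved by more than 30 mm (distance of glue_brush_blue from where it was at the start of the episode above 0.03 m).
It also fails if it takes over 72 s, if anything falls off the work surface, if the arm or the gripper's body presses on something with over 40 N, if the wrist force passes 120 N, or if a joint passes its speed limit or range.

## Robot

A 7-joint arm with a two-finger parallel gripper is mounted at the origin on a cart in front of the work surface, level with it; the furniture and walls round the work are solid. World frame = base frame: x ahead of the robot, y to its left, z up, the work surface at z = 0. Lengths are in m, angles in rad, forces in N, time in s.
With the tool pointing down it reaches from about 0.35 to 0.9 m from the base axis. Payload 7.2 kg.
Tool frame: the origin (TCP) lies at the very end of the fingers, on their centre line; the grasp point (between the pads) lies 19 mm behind it (ctrl.hold_point_z is the distance from the TCP to the grasp point, in m); z points along the fingers, y is the line along which they close (so a half turn about z gives the same grasp; the last joint's range is limited). The gripper opens to 88 mm and grips with 3 to 60 N. Pads are 20 mm wide; open, the fingers measure 115 mm over their backs; the gripper's body (75 mm by 178 mm) begins 61 mm behind the grasp point.
Start: joints at [1.118, 0.411, -0.013, 1.596, 0.006, 1.134, -0.082], TCP at [0.235, -0.579, 0.223] pointing down, gripper open.
Joint ranges: [-2.95, 2.95], [-0.29, 1.99], [-1.47, 1.44], [0.14, 2.54], [-1.03, 4.17], [0.13, 1.85], [-2.86, 2.86]. Speed limits (rad/s): [2.39, 2.39, 3.01, 3.01, 3.14, 3.14, 3.14].

## Interface

Orientations are given as [roll, pitch, yaw] about the fixed x, y, z axes, in that order (R = Rz(yaw) Ry(pitch) Rx(roll)).
In Python, from bench import ctrl, snapshot, get_calibration, job, spot_in, masks_of gives the robot as it stands.
- The arm moves only by the tool jog_arm, never from a script. Its argument "steps" is a list of rows, each an object with "travel": the shift along the tool's x, y, z each as a share of 0.1 m, from -1 to 1, a list of three; "rot": the turn, a rotation vector about the tool's x, y, z each as a share of 180 degrees, from -1 to 1, a list of three; "grip": the gripper command: -1 is fully open, 1 is shut, values between are in proportion. In form: [{"travel": [x, y, z], "rot": [ax, ay, az], "grip": grip}, ...]. A call has 1 to 12 rows; each row shifts and turns the commanded pose from where the row before left it, along the tool's axes as they then stand; what a row does not reach is not made up. A row lasts 1/10 s, in which the tool goes at most 50 mm and 8.59 degrees, less where a joint would pass 70% of its speed; a pose out of reach is approached as far as the arm can. A call with a number of a shift or a turn outside -1 to 1 is refused whole. A call with a gripper value outside its range is refused whole. The fingers move at their own pace and stop on an object; the grip force is fixed at half the most. Time passes only in rows, so rows that do not move let the fingers close. It gives the time, the measured TCP pose, the force, the opening and the grip force at its end, in the units of the state.
- ctrl.observe(): the state, without advancing time (a new reading comes with each control period).
- snapshot(name): name is "side" or "top" or "wrist"; returns (picture, depth): 480x640x3 uint8, red, green, blue; 480x640 float32, m along the optical axis (not along the pixel's ray), 0 where there is no reading.
- get_calibration(name): a dict with "fx", "fy", "cx", "cy" (pixels), "R" (3x3) and "t" (3): a world point X has camera coordinates R X + t. Camera axes: x right, y down, z forward; pixel columns grow to the right and rows downward; lengths in m; the calibration is good to about 2 mm. The wrist camera is an equidistant fisheye: a pixel r from the principal point sees the ray r / f radians off the axis. A picture is of the moment at which its call begins: read the wrist's pose just before it. get_calibration takes no time and is no camera call; for the wrist camera it gives the pose at the moment of the call.
- job.close_job(): hands the job in; it is judged then, once.
Trained networks look in the newest picture that a camera, given by its name, has taken for a name from the list of things; names that differ only in an ending like _2 or _b are one class to them, and where a whole thing is asked for, a point or a joint stands for the part that bears it (a point fixed in the world has none). Each returns a list of dicts, best first, with "p" (0 to 1); they miss things now and then, are a little off and sometimes report something else, mostly with a low value. They report only what shows in the picture. A call takes as long as a camera call. They do not tell look-alikes from the thing itself.
- spot_in(camera, label): "bbox" ([centre column, centre row, width, height] in pixels, round what is visible of it).
- masks_of(camera, label): "pixels" (480x640 bool, what is visible of it) and "bbox" ([centre column, centre row, width, height] in pixels, round what is visible of it).
The state is a dict: "t": time; "joint_pos": joint angles; "dq": joint speeds; "tau": joint torques, N m; "eef_pos": TCP position; "eef_rot": TCP orientation; "contact_force": force on the tool from outside, world axes, zero at the start; "moment": the same for the moment, N m; "width": finger opening in m; "grip_force": force on a finger pad.
Only numpy, scipy, OpenCV 4.12 (cv2) and the standard library are available. Lean on these libraries where they do the work, as an engineer would, in place of code of your own. Each camera call takes 0.05 s, during which the arm holds its last target. There are 200 camera calls.

## Working session

There is one attempt and no reset: what is moved stays moved. The work goes in short steps, Python scripts to look and compute and a tool call to move; the robot and the scene stay as the last step left them, time stands still between calls to the robot, and variables do not carry over. Pictures are saved under pics/ and viewed, at most 10 in all, crops included, and the job is handed in when it is done.

Besides the shell and the picture viewer there is one more tool, called after "Request:" as name(argument=value, ...), one argument or row to a line, values as JSON. jog_arm: Moves the arm, as the interface text tells. Its arguments: {"type":"object","properties":{"steps":{"type":"array"}},"required":["steps"]}

```bash
ls; mkdir -p pics; cat > h.py <<'E'
import numpy as np, cv2
from bench import ctrl, snapshot, get_calibration, job, spot_in, masks_of
def pts(name, depth, mask):
    c=get_calibration(name); v,u=np.nonzero(mask&(depth>0)); z=depth[v,u]
    X=np.stack([(u-c['cx'])/c['fx']*z,(v-c['cy'])/c['fy']*z,z],1)
    return (X-c['t'])@c['R']   # R^T (X-t)
E
python3 - <<'E'
from h import *
s=ctrl.observe(); print({k:np.round(v,3) for k,v in s.items()}, ctrl.hold_point_z)
for n in ['top','side']:
    p,d=snapshot(n); cv2.imwrite(f'pics/{n}0.png',p[:,:,::-1])
    np.savez(f'{n}0.npz',p=p,d=d)
    for l in ['stitch_box','red_spool','wax','flap_grip','flap','glue_brush_blue']:
        for m in masks_of(n,l):
            if m['p']<.2: continue
            P=pts(n,d,m['pixels'])
            print(n,l,round(m['p'],2),np.round(m['bbox']), 'med',np.median(P,0).round(3),'lo',np.percentile(P,3,axis=0).round(3),'hi',np.percentile(P,97,axis=0).round(3), 'rgb',np.median(p[m['pixels']],0))
E
```

```text
pics
{'t': np.float64(0.0), 'joint_pos': array([ 1.118,  0.412, -0.013,  1.597,  0.006,  1.134, -0.082]), 'dq': array([ 0.001,  0.002,  0.001,  0.001, -0.001, -0.001,  0.001]), 'tau': array([ 1.0000e-03, -5.8795e+01,  6.4300e-01, -2.9108e+01, -5.4000e-02,
        1.8000e-02,  0.0000e+00]), 'eef_pos': array([ 0.234, -0.579,  0.222]), 'eef_rot': array([-3.14 ,  0.   ,  0.385]), 'contact_force': array([-0.499,  0.126, -0.506]), 'moment': array([ 0.038, -0.019,  0.047]), 'grip_force': np.float64(0.0), 'width': np.float64(0.088)} 0.0187
top stitch_box 0.59 [281. 214. 162. 123.] med [ 0.618 -0.101  0.081] lo [ 0.536 -0.226  0.07 ] hi [0.713 0.018 0.089] rgb [176. 151. 102.]
top red_spool 0.69 [390. 236.  26.  25.] med [ 0.577 -0.296  0.055] lo [ 0.559 -0.315  0.005] hi [ 0.595 -0.277  0.058] rgb [125.  59. 140.]
top red_spool 0.62 [346. 314.  26.  25.] med [ 0.441 -0.217  0.055] lo [ 0.419 -0.237  0.002] hi [ 0.461 -0.196  0.058] rgb [174. 172. 153.]
top wax 0.96 [265. 320.  23.  25.] med [ 0.424 -0.067  0.018] lo [ 0.409 -0.087  0.01 ] hi [ 0.439 -0.047  0.021] rgb [165. 113.   0.]
top wa
[... 946 characters left out ...]
1.5 134.5]
side red_spool 0.83 [268. 270.  18.  35.] med [ 0.587 -0.298  0.042] lo [ 0.555 -0.317  0.004] hi [ 0.596 -0.278  0.057] rgb [124.  71. 140.]
side wax 0.59 [406. 210.  30.  23.] med [0.433 0.028 0.024] lo [0.401 0.001 0.001] hi [0.45  0.062 0.029] rgb [210. 139.   4.]
side flap_grip 0.61 [373. 249. 133.  56.] med [ 0.604 -0.103  0.082] lo [ 0.536 -0.215  0.075] hi [0.665 0.01  0.09 ] rgb [249. 224. 143.]
side flap 0.72 [373. 249. 137.  64.] med [ 0.604 -0.102  0.082] lo [ 0.536 -0.215  0.074] hi [0.667 0.011 0.09 ] rgb [249. 223. 142.]
side glue_brush_blue 0.68 [375. 283.  88.  15.] med [ 0.688 -0.138  0.081] lo [ 0.668 -0.192  0.074] hi [ 0.698 -0.044  0.084] rgb [106. 106. 148.]
```

```bash
python3 - <<'E'
from h import *
a=cv2.imread('pics/top0.png')[140:360,170:450]; b=cv2.imread('pics/side0.png')[170:350,220:480]
a=cv2.resize(a,(560,440),interpolation=2); 
cv2.imwrite('pics/a.png',cv2.resize(cv2.imread('pics/top0.png')[130:350,180:460],(800,600*1))[:600])
cv2.imwrite('pics/b.png',cv2.resize(cv2.imread('pics/side0.png')[170:350,220:460],(800,600)))
# box geometry from depth: handle points z>0.09 over box, front edge
z=np.load('top0.npz');p,d=z['p'],z['d']
m=np.zeros(d.shape,bool); m[150:290,190:380]=1
P=pts('top',d,m)
h=P[(P[:,2]>.092)&(P[:,2]<.14)&(P[:,0]<.62)]; print('handle',len(h),np.median(h,0).round(4) if len(h) else '',h.min(0).round(3),h.max(0).round(3))
f=P[(P[:,2]>.06)&(P[:,2]<.1)]
r=cv2.minAreaRect((f[:,:2]*1000).astype(np.float32)); print('box rect',r)
c=get_calibration('top'); print('topcam',(-c['R'].T@c['t']).round(3),c['fx'])
# spools tops
m[:]=1;P=pts('top',d,m)
for n,(x,y) in dict(purple=(.577,-.296),A=(.441,-.217),B=(.435,-.336)).items():
    q=P[(np.hypot(P[:,0]-x,P[:,1]-y)<.035)&(P[:,2]>.048)&(P[:,2]<.065)]; print(n,q[:,:2].mean(0).round(4),(q[:,:2].min(0)+q[:,:2].max(0))/2,np.median(q[:,2]),cv2.minEnclosingCircle((q[:,:2]*1000).astype(np.float32)))
q=P[(np.hypot(P[:,0]-.424,P[:,1]+.067)<.04)&(P[:,2]>.012)&(P[:,2]<.03)]; print('wax',cv2.minAreaRect((q[:,:2]*1000).astype(np.float32)),np.median(q[:,2]))
E
```

```text
handle 154 [ 0.5521 -0.0948  0.116 ] [ 0.538 -0.147  0.092] [ 0.559 -0.039  0.12 ]
box rect ((623.9446411132812, -103.02458190917969), (260.42620849609375, 180.34083557128906), 82.28182220458984)
topcam [ 0.528 -0.196  0.919] 485.9974211913653
purple [ 0.5779 -0.2965] [ 0.57822761 -0.29657367] 0.055197883325062536 ((578.1263427734375, -296.5311279296875), 21.40497589111328)
A [ 0.4418 -0.2175] [ 0.44190904 -0.21744108] 0.05521102779121653 ((441.7640686035156, -217.4477081298828), 21.3504695892334)
B [ 0.433  -0.3385] [ 0.43268262 -0.3387326 ] 0.055230522713710095 ((433.0240173339844, -338.6863708496094), 21.619102478027344)
wax ((422.81109619140625, -65.30348205566406), (31.017822265625, 43.67665100097656), 11.379907608032227) 0.018461096934556095
```

View pics/top0.png

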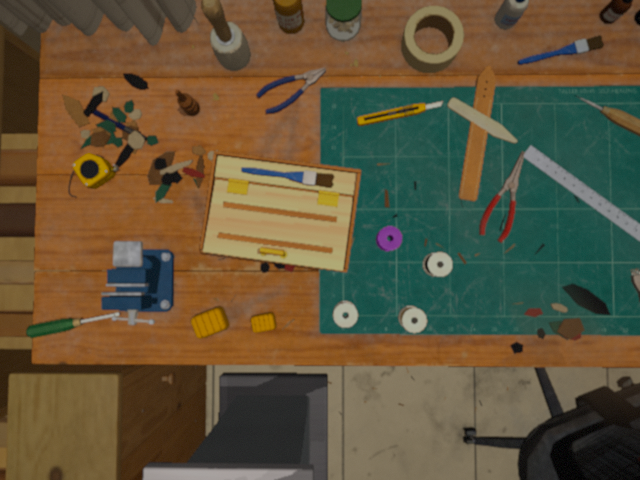

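View pics/b.png

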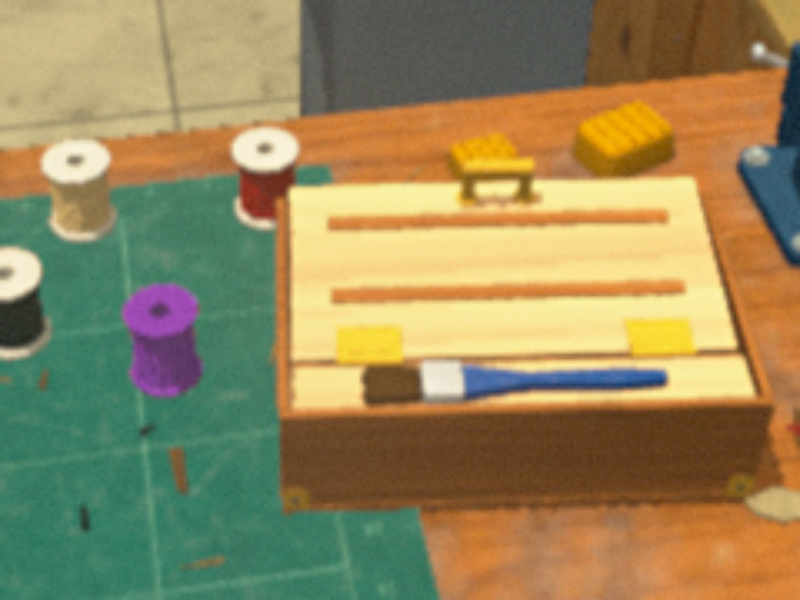

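The top view shows:
- The box at (281,214), with its handle at (271,251).
- Four spools with white or coloured tops, at (346,314), (413,319), (438,264) and (390,237, purple).
- Two wax lumps, at (265,321, small) and (212,321, large).

The side crop shows which spool is which: full-frame (300,222) is red, (243,226) sand, (222,260) black and (268,270) purple. So red is top (346,314), at world (0.442,-0.2175). The small wax is top (265,321), at (0.423,-0.066), and measures 31x44 mm with its top at 18.5 mm, which fits.

The box is at (0.624,-0.103) with yaw about -0.135 and its underside near z 0.010. I'll turn the tool to the box's yaw first.

Request:
jog_arm(
  steps=[
    {"travel": [0, 0, 0], "rot": [0, 0, 0.0414], "grip": -1},
    {"travel": [0, 0, 0], "rot": [0, 0, 0.0414], "grip": -1},
    {"travel": [0, 0, 0], "rot": [0, 0, 0.0414], "grip": -1},
    {"travel": [0, 0, 0], "rot": [0, 0, 0.0414], "grip": -1},
    {"travel": [0.2, -0.43, 0], "rot": [0, 0, 0], "grip": -1},
    {"travel": [0.2, -0.43, 0], "rot": [0, 0, 0], "grip": -1},
    {"travel": [0.2, -0.43, 0], "rot": [0, 0, 0], "grip": -1},
    {"travel": [0.2, -0.43, 0], "rot": [0, 0, 0], "grip": -1},
    {"travel": [0.2, -0.43, 0], "rot": [0, 0, 0], "grip": -1},
    {"travel": [0.2, -0.43, 0], "rot": [0, 0, 0], "grip": -1},
    {"travel": [0.2, -0.43, 0], "rot": [0, 0, 0], "grip": -1},
    {"travel": [0.2, -0.43, 0], "rot": [0, 0, 0], "grip": -1},
  ],
)

```text
t: 1.9
eef_pos: [0.4404, -0.2584, 0.223]
eef_rot: [3.141, -0.001, -0.136]
contact_force: [0.7, -0.2, -0.3]
width: 0.0879
grip_force: 0.0
```

```bash
python3 - <<'E'
from h import *
z=np.load('side0.npz');d=z['d'];m=np.ones(d.shape,bool)
P=pts('side',d,m)
R=np.array([[np.cos(-.135),-np.sin(-.135)],[np.sin(-.135),np.cos(-.135)]])
def tobox(P): return np.c_[(P[:,:2]-[.624,-.103])@R,P[:,2]]
for n in ['top','side']:
    d=np.load(n+'0.npz')['d'];B=tobox(pts(n,d,np.ones(d.shape,bool)))
    h=B[(np.abs(B[:,0]+.075)<.025)&(np.abs(B[:,1])<.04)&(B[:,2]>.105)&(B[:,2]<.125)]
    print(n,'handle box frame',len(h),np.median(h,0).round(4),h.min(0).round(4),h.max(0).round(4))
    f=B[(B[:,0]>-.06)&(B[:,0]<.02)&(np.abs(B[:,1])<.1)]; print('flap z',np.percentile(f[:,2],[5,50,95]).round(4))
    w=B[(np.abs(B[:,0])<.08)&(np.abs(np.abs(B[:,1])-.127)<.0025)]; print('wall z',np.percentile(w[:,2],[5,50,95]).round(4))
E
```

```text
top handle box frame 146 [-0.0718 -0.0009  0.1162] [-0.0767 -0.0215  0.1057] [-0.0668  0.0209  0.1202]
flap z [0.0766 0.0814 0.0872]
wall z [0.0809 0.0834 0.0857]
side handle box frame 117 [-0.0707 -0.002   0.1151] [-0.0777 -0.0215  0.1051] [-0.0672  0.0179  0.1202]
flap z [0.0769 0.0818 0.0875]
wall z [0.0806 0.0837 0.0854]
```

Request:
jog_arm(
  steps=[
    {"travel": [0.179, -0.356, 0], "rot": [0, 0, 0], "grip": -1},
    {"travel": [0.179, -0.356, 0], "rot": [0, 0, 0], "grip": -1},
    {"travel": [0.179, -0.356, 0], "rot": [0, 0, 0], "grip": -1},
    {"travel": [0.179, -0.356, 0], "rot": [0, 0, 0], "grip": -1},
    {"travel": [0.179, -0.356, 0], "rot": [0, 0, 0], "grip": -1},
    {"travel": [0, 0, 0.4], "rot": [0, 0, 0], "grip": -1},
    {"travel": [0, 0, 0.4], "rot": [0, 0, 0], "grip": -1},
    {"travel": [0, 0, 0.3], "rot": [0, 0, 0], "grip": -1},
    {"travel": [0, 0, 0.18], "rot": [0, 0, 0], "grip": -1},
    {"travel": [0, 0, 0], "rot": [0, 0, 0], "grip": -1},
  ],
)

```text
t: 2.9
eef_pos: [0.5505, -0.0955, 0.0921]
eef_rot: [3.142, 0.005, -0.135]
contact_force: [0.0, -0.2, -0.1]
width: 0.0876
grip_force: 0.0
```

```bash
python3 - <<'E'
from h import *
p,d=snapshot('side'); cv2.imwrite('pics/c.png',cv2.resize(p[170:350,270:510,::-1],(800,600)))
s=ctrl.observe(); print(s['eef_pos'],s['contact_force'])
E
```

```text
[ 0.5516167  -0.0956661   0.09386226] [ 0.75169767 -0.53273418  0.03357407]
```

View pics/c.png

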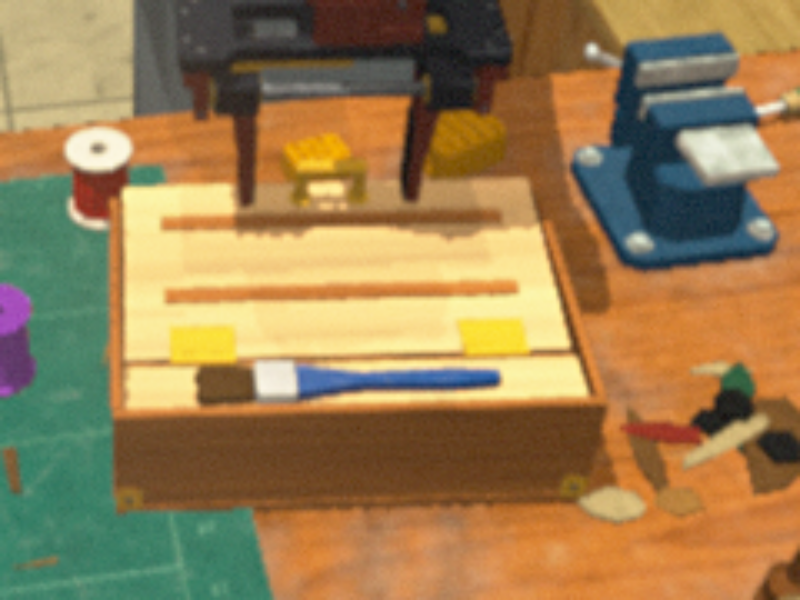

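The fingers straddle the handle bar at crop (330,180), in front of the red spool at crop (98,170) and clear of it. Now I'll close on the bar.

Request:
jog_arm(
  steps=[
    {"travel": [0, 0, 0], "rot": [0, 0, 0], "grip": 1},
    {"travel": [0, 0, 0], "rot": [0, 0, 0], "grip": 1},
    {"travel": [0, 0, 0], "rot": [0, 0, 0], "grip": 1},
    {"travel": [0, 0, 0], "rot": [0, 0, 0], "grip": 1},
    {"travel": [0, 0, 0], "rot": [0, 0, 0], "grip": 1},
    {"travel": [0.057, 0, -0.14], "rot": [0, 0, 0], "grip": 1},
    {"travel": [0.074, 0, -0.132], "rot": [0, 0, 0], "grip": 1},
  ],
)

```text
t: 3.65
eef_pos: [0.5623, -0.0958, 0.1211]
eef_rot: [-3.14, 0.007, -0.135]
contact_force: [-9.1, 5.4, 0.0]
width: 0.0406
grip_force: 30.0
```

Request:
jog_arm(
  steps=[
    {"travel": [0.09, 0, -0.122], "rot": [0, 0, 0], "grip": 1},
    {"travel": [0.105, 0, -0.11], "rot": [0, 0, 0], "grip": 1},
    {"travel": [0.118, 0, -0.096], "rot": [0, 0, 0], "grip": 1},
    {"travel": [0.129, 0, -0.08], "rot": [0, 0, 0], "grip": 1},
    {"travel": [0.137, 0, -0.063], "rot": [0, 0, 0], "grip": 1},
  ],
)

```text
t: 4.15
eef_pos: [0.6205, -0.1036, 0.1706]
eef_rot: [-3.14, 0.005, -0.135]
contact_force: [-10.1, 4.3, 14.5]
width: 0.0384
grip_force: 30.0
```

```bash
python3 - <<'E'
from h import *
p,d=snapshot('side'); cv2.imwrite('pics/d.png',cv2.resize(p[150:330,270:510,::-1],(800,600)))
s=ctrl.observe(); print(s['eef_pos'],s['contact_force'],s['width'],s['moment'])
E
```

```text
[ 0.62371148 -0.10401366  0.17180985] [-6.38320404  3.80820056 15.33988408] 0.03872167591235798 [ 0.88933239  1.86199373 -0.00558572]
```

View pics/d.png

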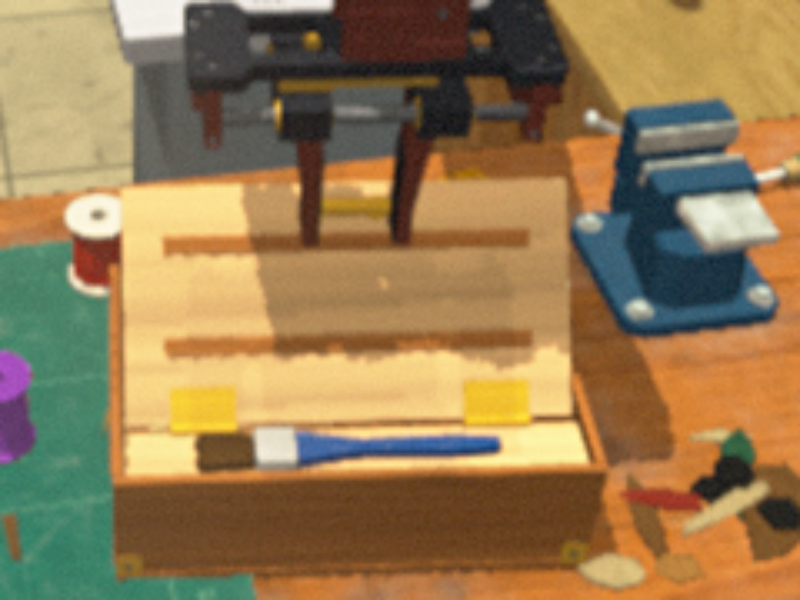

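The bar at crop (355,205) is still pinched and the flap is about half open. The force is radial, so I'll shift the arc 3 mm outward and continue.

Request:
jog_arm(
  steps=[
    {"travel": [0.134, 0, -0.076], "rot": [0, 0, 0], "grip": 1},
    {"travel": [0.149, 0, -0.033], "rot": [0, 0, 0], "grip": 1},
    {"travel": [0.151, 0, -0.012], "rot": [0, 0, 0], "grip": 1},
    {"travel": [0.154, 0, 0.008], "rot": [0, 0, 0], "grip": 1},
    {"travel": [0.125, 0, 0.022], "rot": [0, 0, 0], "grip": 1},
    {"travel": [0, 0, 0], "rot": [0, 0, 0], "grip": 1},
  ],
)

```text
t: 4.8
eef_pos: [0.6964, -0.1139, 0.1801]
eef_rot: [-3.14, -0.005, -0.135]
contact_force: [2.4, 1.3, 7.4]
width: 0.0372
grip_force: 30.0
```

```bash
python3 - <<'E'
from h import *
p,d=snapshot('side'); cv2.imwrite('pics/e.png',cv2.resize(p[120:330,270:550,::-1],(800,600)))
B=pts('side',d,np.ones(d.shape,bool))-[.624,-.103,.003]
a=-.135;B=B@np.array([[np.cos(a),-np.sin(a),0],[np.sin(a),np.cos(a),0],[0,0,1]])
f=B[(np.abs(B[:,1])>.05)&(np.abs(B[:,1])<.11)&(B[:,2]>.095)&(B[:,2]<.2)&(B[:,0]>-.05)&(B[:,0]<.12)]
k=np.polyfit(f[:,2],f[:,0],1); print('flap angle',np.pi/2+np.arctan(k[0]),len(f),f.max(0))
s=ctrl.observe(); print(s['eef_pos'],s['contact_force'],s['width'],s['moment'],s['joint_pos'].round(2))
E
```

```text
flap angle 1.4887611283418152 3351 [0.04457281 0.10996909 0.19997177]
[ 0.69600864 -0.11382818  0.18013924] [2.28588835 1.82195478 7.84247936] 0.03695738817238189 [ 0.53723943 -0.45146391  0.05164849] [ 0.2   0.59 -0.17  1.42  0.1   1.14 -1.69]
```

The flap is at 1.49 rad. I'll release it and go to the red spool at box-frame (-0.165,-0.138).

Request:
jog_arm(
  steps=[
    {"travel": [0, 0, 0], "rot": [0, 0, 0], "grip": -1},
    {"travel": [0, 0, 0], "rot": [0, 0, 0], "grip": -1},
    {"travel": [0, 0, 0], "rot": [0, 0, 0], "grip": -1},
    {"travel": [0, 0, -0.3], "rot": [0, 0, 0], "grip": -1},
    {"travel": [0, 0, -0.3], "rot": [0, 0, 0], "grip": -1},
    {"travel": [-0.397, 0.228, 0], "rot": [0, 0, 0], "grip": -1},
    {"travel": [-0.397, 0.228, 0], "rot": [0, 0, 0], "grip": -1},
    {"travel": [-0.397, 0.228, 0], "rot": [0, 0, 0], "grip": -1},
    {"travel": [-0.397, 0.228, 0], "rot": [0, 0, 0], "grip": -1},
    {"travel": [-0.397, 0.228, 0], "rot": [0, 0, 0], "grip": -1},
    {"travel": [-0.397, 0.228, 0], "rot": [0, 0, 0], "grip": -1},
    {"travel": [0, 0, 0], "rot": [0, 0, 0], "grip": -1},
  ],
)

```text
t: 6.05
eef_pos: [0.4332, -0.2216, 0.2381]
eef_rot: [3.14, 0.003, -0.142]
contact_force: [-0.3, -0.2, -0.2]
width: 0.088
grip_force: 0.0
```

```bash
python3 - <<'E'
from h import *
s=ctrl.observe(); print(s['eef_pos'],s['eef_rot'],s['contact_force'])
c=get_calibration('wrist')
p,d=snapshot('wrist'); cv2.imwrite('pics/w1.png',p[:,:,::-1])
P=(c['R']@np.array([.442,-.2175,.055])+c['t']); th=np.arctan2(np.hypot(P[0],P[1]),P[2]); ph=np.arctan2(P[1],P[0]); print('proj red',c['cx']+c['fx']*th*np.cos(ph),c['cy']+c['fy']*th*np.sin(ph))
for l in ['red_spool']:
    for m in spot_in('wrist',l): print(l,m)
p,d=snapshot('side')
B=pts('side',d,np.ones(d.shape,bool))-[.624,-.103,.003]
a=-.135;B=B@np.array([[np.cos(a),-np.sin(a),0],[np.sin(a),np.cos(a),0],[0,0,1]])
f=B[(np.abs(B[:,1])>.05)&(np.abs(B[:,1])<.11)&(B[:,2]>.095)&(B[:,2]<.2)&(B[:,0]>-.05)&(B[:,0]<.12)]
k=np.polyfit(f[:,2],f[:,0],1); print('flap angle',np.pi/2+np.arctan(k[0]),len(f))
E
```

```text
[ 0.43315821 -0.22158965  0.23810514] [ 3.13975366e+00  2.50633379e-03 -1.42355398e-01] [-0.27184256 -0.20664302 -0.21542835]
proj red 310.6125945272522 207.56368709196914
red_spool {'bbox': [375.0, 62.0, 52.7, 48.8], 'p': 0.72}
red_spool {'bbox': [311.6, 203.2, 44.9, 50.7], 'p': 0.62}
flap angle 1.4842336634810942 3361
```

View pics/w1.png

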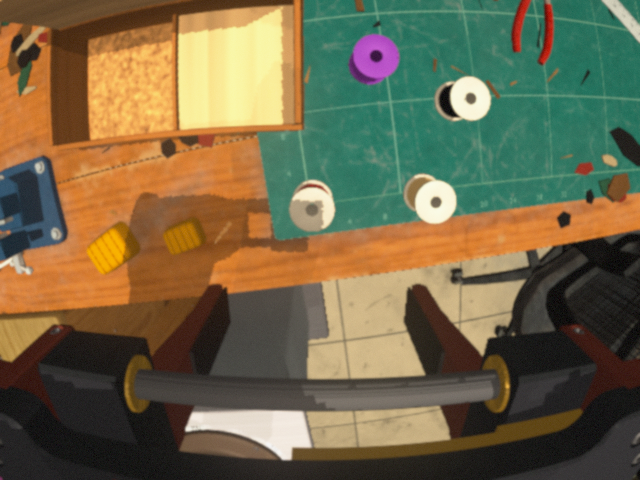

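The wrist view confirms the red spool at (311,207), where my projection puts it. The neighbours are sand (430,200), black (463,98) and purple (375,58). The open box shows cork on the left and the shelf on the right. I'll correct by 8 and 5 mm and descend.

Request:
jog_arm(
  steps=[
    {"travel": [0.082, -0.052, 0.2], "rot": [0, 0, 0], "grip": -1},
    {"travel": [0, 0, 0.45], "rot": [0, 0, 0], "grip": -1},
    {"travel": [0, 0, 0.45], "rot": [0, 0, 0], "grip": -1},
    {"travel": [0, 0, 0.45], "rot": [0, 0, 0], "grip": -1},
    {"travel": [0, 0, 0.45], "rot": [0, 0, 0], "grip": -1},
    {"travel": [0, 0, 0.25], "rot": [0, 0, 0], "grip": -1},
    {"travel": [0, 0, 0], "rot": [0, 0, 0], "grip": -1},
    {"travel": [0, 0, 0], "rot": [0, 0, 0], "grip": -1},
  ],
)

```text
t: 7.0
eef_pos: [0.4485, -0.2135, 0.0129]
eef_rot: [-3.141, 0.001, -0.134]
contact_force: [-0.4, -0.3, 0.3]
width: 0.0877
grip_force: 0.0
```

Request:
jog_arm(
  steps=[
    {"travel": [-0.059, 0.048, 0], "rot": [0, 0, 0], "grip": -1},
    {"travel": [0, 0, 0], "rot": [0, 0, 0], "grip": -1},
    {"travel": [0, 0, 0], "rot": [0, 0, 0], "grip": 1},
    {"travel": [0, 0, 0], "rot": [0, 0, 0], "grip": 1},
    {"travel": [0, 0, 0], "rot": [0, 0, 0], "grip": 1},
    {"travel": [0, 0, 0], "rot": [0, 0, 0], "grip": 1},
    {"travel": [0, 0, 0], "rot": [0, 0, 0], "grip": 1},
    {"travel": [0, 0, 0], "rot": [0, 0, 0], "grip": 1},
  ],
)

```text
t: 7.8
eef_pos: [0.4412, -0.2182, 0.013]
eef_rot: [-3.142, 0.0, -0.135]
contact_force: [0.2, -0.3, -0.1]
width: 0.0434
grip_force: 0.0
```

Request:
jog_arm(
  steps=[
    {"travel": [0, 0, 0], "rot": [0, 0, 0], "grip": 1},
    {"travel": [0, 0, 0], "rot": [0, 0, 0], "grip": 1},
    {"travel": [0, 0, -0.2], "rot": [0, 0, 0], "grip": 1},
    {"travel": [0, 0, -0.35], "rot": [0, 0, 0], "grip": 1},
    {"travel": [0, 0, -0.4], "rot": [0, 0, 0], "grip": 1},
    {"travel": [0, 0, -0.25], "rot": [0, 0, 0], "grip": 1},
    {"travel": [0.27, -0.4, 0], "rot": [0, 0, 0], "grip": 1},
    {"travel": [0.27, -0.4, 0], "rot": [0, 0, 0], "grip": 1},
    {"travel": [0.27, -0.4, 0], "rot": [0, 0, 0], "grip": 1},
    {"travel": [0.27, -0.4, 0], "rot": [0, 0, 0], "grip": 1},
    {"travel": [0.27, -0.4, 0], "rot": [0, 0, 0], "grip": 1},
    {"travel": [0, 0, 0], "rot": [0, 0, 0], "grip": 1},
  ],
)

```text
t: 9.0
eef_pos: [0.6051, -0.0305, 0.1327]
eef_rot: [-3.137, -0.002, -0.127]
contact_force: [-1.2, 0.2, -0.8]
width: 0.0426
grip_force: 30.0
```

```bash
python3 - <<'E'
from h import *
s=ctrl.observe(); print(s['eef_pos'],s['contact_force'],s['width'],s['grip_force'])
q=np.array(s['eef_pos'])-[.624,-.103,.003]; a=-.135; print('tcp box',q@np.array([[np.cos(a),-np.sin(a),0],[np.sin(a),np.cos(a),0],[0,0,1]]))
p,d=snapshot('side'); cv2.imwrite('pics/f.png',cv2.resize(p[120:330,270:550,::-1],(800,600)))
E
```

```text
[ 0.60511918 -0.03049719  0.13272167] [-1.21317155  0.22034626 -0.84243493] 0.04263481502491589 30.000464022159576
tcp box [-0.02846721  0.06930196  0.12972167]
```

View pics/f.png

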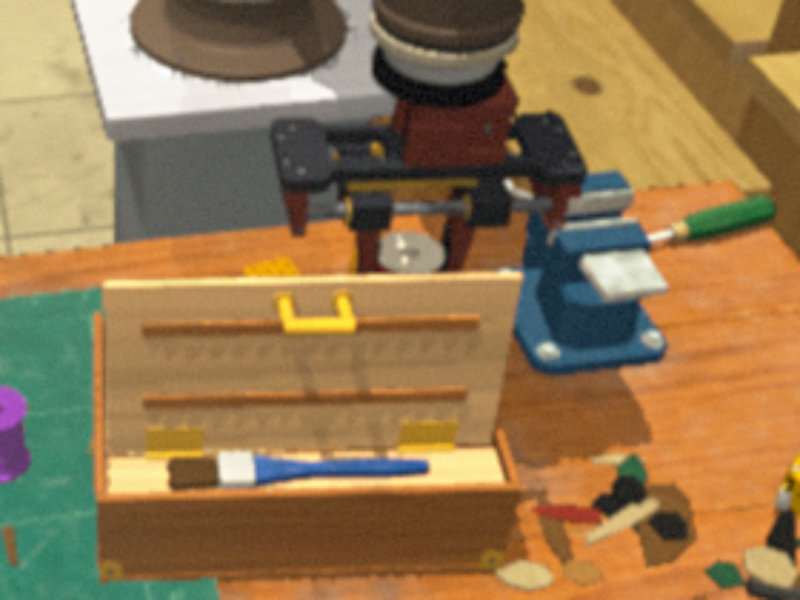

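The spool is held at crop (410,250), over the left half. The flap is standing. I'll lower it.

Request:
jog_arm(
  steps=[
    {"travel": [0, 0, 0], "rot": [0, 0, 0], "grip": 1},
    {"travel": [0, 0, 0.3], "rot": [0, 0, 0], "grip": 1},
    {"travel": [0, 0, 0.4], "rot": [0, 0, 0], "grip": 1},
    {"travel": [0, 0, 0.3], "rot": [0, 0, 0], "grip": 1},
    {"travel": [0, 0, 0.08], "rot": [0, 0, 0], "grip": 1},
    {"travel": [0, 0, 0], "rot": [0, 0, 0], "grip": 1},
    {"travel": [0, 0, 0], "rot": [0, 0, 0], "grip": 1},
  ],
)

```text
t: 9.75
eef_pos: [0.6027, -0.0392, 0.0265]
eef_rot: [3.142, -0.002, -0.137]
contact_force: [-0.2, 0.0, -0.3]
width: 0.0425
grip_force: 30.0
```

Request:
jog_arm(
  steps=[
    {"travel": [0, 0, 0.03], "rot": [0, 0, 0], "grip": 1},
    {"travel": [0, 0, 0.02], "rot": [0, 0, 0], "grip": 1},
    {"travel": [0, 0, 0], "rot": [0, 0, 0], "grip": 1},
    {"travel": [0, 0, 0], "rot": [0, 0, 0], "grip": 1},
  ],
)

```text
t: 10.15
eef_pos: [0.6021, -0.0383, 0.0204]
eef_rot: [-3.142, -0.001, -0.135]
contact_force: [0.4, -0.0, -1.3]
width: 0.0425
grip_force: 30.0
```

Request:
jog_arm(
  steps=[
    {"travel": [0, 0, 0.015], "rot": [0, 0, 0], "grip": 1},
    {"travel": [0, 0, 0.01], "rot": [0, 0, 0], "grip": 1},
    {"travel": [0, 0, 0], "rot": [0, 0, 0], "grip": 1},
    {"travel": [0, 0, 0], "rot": [0, 0, 0], "grip": 1},
  ],
)

```text
t: 10.55
eef_pos: [0.6023, -0.0383, 0.0192]
eef_rot: [3.141, -0.001, -0.135]
contact_force: [-5.1, -0.6, 13.4]
width: 0.043
grip_force: 30.0
```

Request:
jog_arm(
  steps=[
    {"travel": [0, 0, 0], "rot": [0, 0, 0], "grip": -0.5},
    {"travel": [0, 0, 0], "rot": [0, 0, 0], "grip": -0.5},
    {"travel": [0, 0, 0], "rot": [0, 0, 0], "grip": -0.5},
    {"travel": [0, 0, -0.1], "rot": [0, 0, 0], "grip": -0.5},
    {"travel": [0, 0, -0.4], "rot": [0, 0, 0], "grip": -0.5},
    {"travel": [0, 0, -0.4], "rot": [0, 0, 0], "grip": -0.5},
    {"travel": [0, 0, -0.4], "rot": [0, 0, 0], "grip": -0.5},
    {"travel": [-0.349, 0.102, 0], "rot": [0, 0, 0], "grip": -1},
    {"travel": [-0.349, 0.102, 0], "rot": [0, 0, 0], "grip": -1},
    {"travel": [-0.349, 0.102, 0], "rot": [0, 0, 0], "grip": -1},
    {"travel": [-0.349, 0.102, 0], "rot": [0, 0, 0], "grip": -1},
    {"travel": [-0.349, 0.102, 0], "rot": [0, 0, 0], "grip": -1},
  ],
)

```text
t: 11.75
eef_pos: [0.4207, -0.0655, 0.148]
eef_rot: [3.141, -0.001, -0.135]
contact_force: [-0.3, -0.3, 0.9]
width: 0.0877
grip_force: 0.0
```

Request:
jog_arm(
  steps=[
    {"travel": [0, 0, 0], "rot": [0, 0, -0.0354], "grip": -1},
    {"travel": [0, 0, 0], "rot": [0, 0, -0.0354], "grip": -1},
    {"travel": [0, 0, 0], "rot": [0, 0, -0.0354], "grip": -1},
    {"travel": [0, 0, 0], "rot": [0, 0, 0], "grip": -1},
    {"travel": [0, 0, 0], "rot": [0, 0, 0], "grip": -1},
    {"travel": [0, 0, 0], "rot": [0, 0, 0], "grip": -1},
  ],
)

```text
t: 12.35
eef_pos: [0.4222, -0.0653, 0.1477]
eef_rot: [3.142, -0.0, 0.196]
contact_force: [0.1, -0.1, 0.3]
width: 0.0878
grip_force: 0.0
```

```bash
python3 - <<'E'
from h import *
s=ctrl.observe(); print(s['eef_pos'],s['eef_rot'],s['contact_force'])
c=get_calibration('wrist')
p,d=snapshot('wrist'); cv2.imwrite('pics/w2.png',p[:,:,::-1])
P=(c['R']@np.array([.423,-.0655,.019])+c['t']); th=np.arctan2(np.hypot(P[0],P[1]),P[2]); ph=np.arctan2(P[1],P[0]); print('proj wax',c['cx']+c['fx']*th*np.cos(ph),c['cy']+c['fy']*th*np.sin(ph))
for l in ['wax','red_spool']:
    for m in spot_in('wrist',l): print(l,m)
E
```

```text
[ 0.42218788 -0.06531125  0.14769807] [ 3.14151836e+00 -1.57914906e-04  1.95709200e-01] [ 0.11851487 -0.05236706  0.33450093]
proj wax 317.33649846976414 231.28302893330857
wax {'bbox': [202.8, 208.8, 82.7, 63.7], 'p': 0.74}
wax {'bbox': [316.3, 231.1, 51.8, 46.1], 'p': 0.64}
red_spool {'bbox': [329.2, 16.2, 63.3, 32.5], 'p': 0.89}
red_spool {'bbox': [600.2, 129.2, 67.7, 51.3], 'p': 0.57}
```

View pics/w2.png

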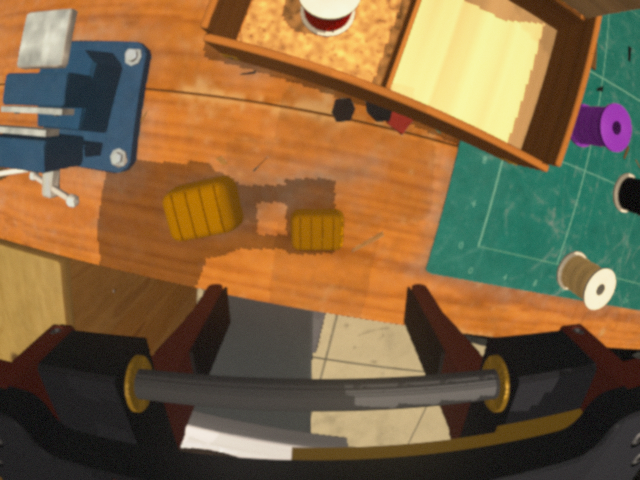

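The small wax at (317,231) lies square between the fingers, and the red spool stands in the cork well at (329,16). I'll descend on the wax.

Request:
jog_arm(
  steps=[
    {"travel": [0, 0, 0.4], "rot": [0, 0, 0], "grip": -0.7},
    {"travel": [0, 0, 0.4], "rot": [0, 0, 0], "grip": -0.7},
    {"travel": [0, 0, 0.4], "rot": [0, 0, 0], "grip": -0.7},
    {"travel": [0, 0, 0.2], "rot": [0, 0, 0], "grip": -0.7},
    {"travel": [0, 0, 0.035], "rot": [0, 0, 0], "grip": -0.7},
    {"travel": [0, 0, 0], "rot": [0, 0, 0], "grip": -0.7},
    {"travel": [0, 0, 0], "rot": [0, 0, 0], "grip": 1},
    {"travel": [0, 0, 0], "rot": [0, 0, 0], "grip": 1},
    {"travel": [0, 0, 0], "rot": [0, 0, 0], "grip": 1},
    {"travel": [0, 0, 0], "rot": [0, 0, 0], "grip": 1},
    {"travel": [0, 0, 0], "rot": [0, 0, 0], "grip": 1},
    {"travel": [0, 0, 0], "rot": [0, 0, 0], "grip": 1},
  ],
)

```text
t: 13.7
eef_pos: [0.4226, -0.0655, 0.0046]
eef_rot: [3.141, -0.001, 0.198]
contact_force: [-0.9, 1.0, 7.9]
width: 0.0436
grip_force: 30.2
```

Request:
jog_arm(
  steps=[
    {"travel": [0, 0, -0.2], "rot": [0, 0, 0], "grip": 1},
    {"travel": [0, 0, -0.4], "rot": [0, 0, 0], "grip": 1},
    {"travel": [0, 0, -0.4], "rot": [0, 0, 0], "grip": 1},
    {"travel": [0, 0, -0.2], "rot": [0, 0, 0.0354], "grip": 1},
    {"travel": [0, 0, 0], "rot": [0, 0, 0.0354], "grip": 1},
    {"travel": [0, 0, 0], "rot": [0, 0, 0.0354], "grip": 1},
    {"travel": [0.339, 0.145, 0], "rot": [0, 0, 0], "grip": 1},
    {"travel": [0.339, 0.145, 0], "rot": [0, 0, 0], "grip": 1},
    {"travel": [0.339, 0.145, 0], "rot": [0, 0, 0], "grip": 1},
    {"travel": [0.339, 0.145, 0], "rot": [0, 0, 0], "grip": 1},
    {"travel": [0.339, 0.145, 0], "rot": [0, 0, 0], "grip": 1},
    {"travel": [0, 0, 0], "rot": [0, 0, 0], "grip": 1},
  ],
)

```text
t: 14.9
eef_pos: [0.5831, -0.1629, 0.1234]
eef_rot: [3.141, -0.002, -0.138]
contact_force: [0.7, 0.6, -1.8]
width: 0.0434
grip_force: 29.7
```

Request:
jog_arm(
  steps=[
    {"travel": [0, 0, 0.35], "rot": [0, 0, 0], "grip": 1},
    {"travel": [0, 0, 0.35], "rot": [0, 0, 0], "grip": 1},
    {"travel": [0, 0, 0.15], "rot": [0, 0, 0], "grip": 1},
    {"travel": [0, 0, 0.02], "rot": [0, 0, 0], "grip": 1},
    {"travel": [0, 0, 0], "rot": [0, 0, 0], "grip": 1},
    {"travel": [0, 0, 0.02], "rot": [0, 0, 0], "grip": 1},
    {"travel": [0, 0, 0], "rot": [0, 0, 0], "grip": 1},
  ],
)

```text
t: 15.6
eef_pos: [0.581, -0.1602, 0.0363]
eef_rot: [3.141, -0.002, -0.135]
contact_force: [-0.1, -0.5, -1.0]
width: 0.0438
grip_force: 29.7
```

Request:
jog_arm(
  steps=[
    {"travel": [0, 0, 0.02], "rot": [0, 0, 0], "grip": 1},
    {"travel": [0, 0, 0], "rot": [0, 0, 0], "grip": 1},
    {"travel": [0, 0, 0.015], "rot": [0, 0, 0], "grip": 1},
    {"travel": [0, 0, 0], "rot": [0, 0, 0], "grip": 1},
  ],
)

```text
t: 16.0
eef_pos: [0.5811, -0.1603, 0.034]
eef_rot: [3.141, -0.002, -0.136]
contact_force: [-5.3, 1.7, 17.4]
width: 0.0434
grip_force: 30.8
```

Request:
jog_arm(
  steps=[
    {"travel": [0, 0, 0], "rot": [0, 0, 0], "grip": -0.5},
    {"travel": [0, 0, 0], "rot": [0, 0, 0], "grip": -0.5},
    {"travel": [0, 0, 0], "rot": [0, 0, 0], "grip": -0.5},
    {"travel": [0, 0, -0.1], "rot": [0, 0, 0], "grip": -0.5},
    {"travel": [0, 0, -0.4], "rot": [0, 0, 0], "grip": -0.5},
    {"travel": [0, 0, -0.45], "rot": [0, 0, 0], "grip": -0.5},
    {"travel": [0, 0, -0.45], "rot": [0, 0, 0], "grip": -1},
    {"travel": [0, 0, -0.45], "rot": [0, 0, 0], "grip": -1},
    {"travel": [0, 0, -0.35], "rot": [0, 0, 0], "grip": -1},
    {"travel": [0, 0, 0], "rot": [0, 0, 0], "grip": -1},
  ],
)

```text
t: 17.0
eef_pos: [0.5828, -0.1604, 0.258]
eef_rot: [3.141, -0.01, -0.136]
contact_force: [-0.1, -0.2, -0.6]
width: 0.0878
grip_force: 0.0
```

```bash
python3 - <<'E'
from h import *
a=-.135; M=np.array([[np.cos(a),-np.sin(a),0],[np.sin(a),np.cos(a),0],[0,0,1]])
s=ctrl.observe(); print(s['eef_pos'],s['contact_force'],'tcp box',(np.array(s['eef_pos'])-[.624,-.103,.003])@M)
p,d=snapshot('wrist'); cv2.imwrite('pics/w3.png',p[:,:,::-1])
p,d=snapshot('side')
B=(pts('side',d,np.ones(d.shape,bool))-[.624,-.103,.003])@M
f=B[(np.abs(B[:,1])>.05)&(np.abs(B[:,1])<.11)&(B[:,2]>.095)&(B[:,2]<.2)&(B[:,0]>-.05)&(B[:,0]<.12)]
k=np.polyfit(f[:,2],f[:,0],1); print('flap angle',np.pi/2+np.arctan(k[0]))
h=B[(np.abs(B[:,1])<.03)&(B[:,2]>.13)&(B[:,2]<.21)&(B[:,0]>.062)&(B[:,0]<.1)]; print('bar',h.min(0),h.max(0),np.median(h,0))
E
```

```text
[ 0.58278417 -0.16043019  0.25800498] [-0.0978011  -0.24481533 -0.64610373] tcp box [-0.03311127 -0.0624549   0.25500498]
flap angle 1.483969827971974
bar [ 0.06201577 -0.02001709  0.18725143] [0.06582607 0.01761268 0.19665842] [ 0.06330663 -0.00046829  0.19126983]
```

View pics/w3.png

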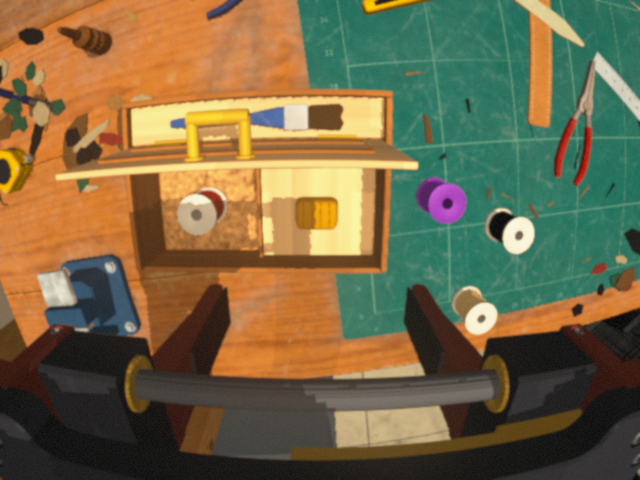

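The spool stands in the well at (203,210) and the wax is on the shelf at (317,212). The handle bar is at (217,118). I'll go above the bar and down around its ends.

Request:
jog_arm(
  steps=[
    {"travel": [0.313, -0.205, 0], "rot": [0, 0, 0], "grip": -1},
    {"travel": [0.313, -0.205, 0], "rot": [0, 0, 0], "grip": -1},
    {"travel": [0.313, -0.205, 0], "rot": [0, 0, 0], "grip": -1},
    {"travel": [0, 0, 0], "rot": [0, 0, 0], "grip": -1},
    {"travel": [0, 0, 0], "rot": [0, 0, 0], "grip": -1},
    {"travel": [0, 0, 0.3], "rot": [0, 0, 0], "grip": -1},
    {"travel": [0, 0, 0.3], "rot": [0, 0, 0], "grip": -1},
    {"travel": [0, 0, 0.25], "rot": [0, 0, 0], "grip": -1},
    {"travel": [0, 0, 0], "rot": [0, 0, 0], "grip": -1},
    {"travel": [0, 0, 0], "rot": [0, 0, 0], "grip": -1},
  ],
)

```text
t: 18.1
eef_pos: [0.6808, -0.1127, 0.1667]
eef_rot: [3.141, 0.001, -0.137]
contact_force: [0.4, 0.3, 0.3]
width: 0.088
grip_force: 0.0
```

```bash
python3 - <<'E'
from h import *
a=-.135; M=np.array([[np.cos(a),-np.sin(a),0],[np.sin(a),np.cos(a),0],[0,0,1]])
s=ctrl.observe(); q=(np.array(s['eef_pos'])-[.624,-.103,.003])@M; print(q,s['contact_force'],s['eef_rot'])
th=np.r_[np.arange(1.484,0.0,-.12),0]; 
b=np.c_[43-118*np.cos(th)+28*np.sin(th),69+118*np.sin(th)+28*np.cos(th)]; print('bar start',b[0]); print(np.c_[th[1:],np.diff(b,axis=0)].round(2))
E
```

```text
[ 0.05760112 -0.00197004  0.1636517 ] [0.44578052 0.3455126  0.31121076] [ 3.14112507e+00  1.17836639e-03 -1.36513668e-01]
bar start [ 60.66548418 188.98304326]
[[  1.36 -14.49   1.25]
 [  1.24 -14.54  -0.49]
 [  1.12 -14.37  -2.23]
 [  1.   -14.    -3.93]
 [  0.88 -13.43  -5.58]
 [  0.76 -12.67  -7.15]
 [  0.64 -11.72  -8.61]
 [  0.52 -10.6   -9.95]
 [  0.4   -9.34 -11.15]
 [  0.28  -7.93 -12.19]
 [  0.16  -6.42 -13.05]
 [  0.04  -4.81 -13.73]
 [  0.    -1.35  -5.16]]
```

Request:
jog_arm(
  steps=[
    {"travel": [0.03, 0, -0.06], "rot": [0, 0, 0], "grip": -1},
    {"travel": [0, 0, 0], "rot": [0, 0, 0], "grip": 1},
    {"travel": [0, 0, 0], "rot": [0, 0, 0], "grip": 1},
    {"travel": [0, 0, 0], "rot": [0, 0, 0], "grip": 1},
    {"travel": [0, 0, 0], "rot": [0, 0, 0], "grip": 1},
    {"travel": [0, 0, 0], "rot": [0, 0, 0], "grip": 1},
    {"travel": [0, 0, 0], "rot": [0, 0, 0], "grip": 1},
    {"travel": [-0.145, 0, -0.013], "rot": [0, 0, 0], "grip": 1},
    {"travel": [-0.145, 0, 0.005], "rot": [0, 0, 0], "grip": 1},
  ],
)

```text
t: 19.0
eef_pos: [0.656, -0.1083, 0.1726]
eef_rot: [-3.142, -0.001, -0.136]
contact_force: [3.4, -0.6, -8.7]
width: 0.0406
grip_force: 30.0
```

Request:
jog_arm(
  steps=[
    {"travel": [-0.144, 0, 0.022], "rot": [0, 0, 0], "grip": 1},
    {"travel": [-0.14, 0, 0.04], "rot": [0, 0, 0], "grip": 1},
    {"travel": [-0.134, 0, 0.056], "rot": [0, 0, 0], "grip": 1},
    {"travel": [-0.127, 0, 0.071], "rot": [0, 0, 0], "grip": 1},
    {"travel": [-0.117, 0, 0.086], "rot": [0, 0, 0], "grip": 1},
  ],
)

```text
t: 19.5
eef_pos: [0.592, -0.0997, 0.1466]
eef_rot: [3.142, -0.005, -0.135]
contact_force: [9.1, -1.5, -3.6]
width: 0.0411
grip_force: 33.7
```

Request:
jog_arm(
  steps=[
    {"travel": [-0.106, 0, 0.1], "rot": [0, 0, 0], "grip": 1},
    {"travel": [-0.093, 0, 0.112], "rot": [0, 0, 0], "grip": 1},
    {"travel": [-0.079, 0, 0.122], "rot": [0, 0, 0], "grip": 1},
    {"travel": [-0.064, 0, 0.13], "rot": [0, 0, 0], "grip": 1},
    {"travel": [-0.048, 0, 0.137], "rot": [0, 0, 0], "grip": 1},
    {"travel": [0, 0, 0], "rot": [0, 0, 0], "grip": 1},
  ],
)

```text
t: 20.1
eef_pos: [0.5525, -0.0943, 0.0851]
eef_rot: [-3.142, -0.002, -0.135]
contact_force: [4.5, -1.3, -2.6]
width: 0.0414
grip_force: 30.0
```

Request:
jog_arm(
  steps=[
    {"travel": [-0.013, 0, 0.04], "rot": [0, 0, 0], "grip": 1},
    {"travel": [0, 0, 0.02], "rot": [0, 0, 0], "grip": 1},
    {"travel": [0, 0, 0], "rot": [0, 0, 0], "grip": 1},
    {"travel": [0, 0, 0], "rot": [0, 0, 0], "grip": 1},
  ],
)

```text
t: 20.5
eef_pos: [0.551, -0.0941, 0.0799]
eef_rot: [3.141, -0.001, -0.136]
contact_force: [4.5, -1.6, -0.2]
width: 0.0411
grip_force: 30.0
```

```bash
cat >> h.py <<'E'
def flapang():
    p,d=snapshot('side'); a=-.135; M=np.array([[np.cos(a),-np.sin(a),0],[np.sin(a),np.cos(a),0],[0,0,1]])
    B=(pts('side',d,np.ones(d.shape,bool))-[.624,-.103,.003])@M
    f=B[(np.abs(B[:,1])>.03)&(np.abs(B[:,1])<.11)&(B[:,2]>.05)&(B[:,2]<.1)&(B[:,0]>-.08)&(B[:,0]<.02)]
    k,b=np.polyfit(f[:,0],f[:,2],1); print('flap angle',-np.arctan(k),'z front',b-.085*k,'z mid',b)
E
python3 - <<'E'
from h import *
s=ctrl.observe(); print(s['eef_pos'],s['contact_force']); flapang()
E
```

```text
[ 0.55100629 -0.09411498  0.07994619] [ 4.5434185  -1.64940235 -0.18765404]
flap angle 0.040300333449348365 z front 0.07733246236101243 z mid 0.07390507832613381
```

Request:
jog_arm(
  steps=[
    {"travel": [0, 0, 0.03], "rot": [0, 0, 0], "grip": 1},
    {"travel": [0, 0, 0.02], "rot": [0, 0, 0], "grip": 1},
    {"travel": [0, 0, 0], "rot": [0, 0, 0], "grip": 1},
    {"travel": [0, 0, 0], "rot": [0, 0, 0], "grip": 1},
  ],
)

```text
t: 20.95
eef_pos: [0.55, -0.0939, 0.0753]
eef_rot: [3.141, 0.0, -0.135]
contact_force: [-0.7, -2.2, 8.8]
width: 0.0412
grip_force: 30.0
```

```bash
python3 - <<'E'
from h import *
flapang()
E
```

```text
flap angle 0.0025829448474374355 z front 0.07266485228759773 z mid 0.07244530148731332
```

The flap is flat at about 0.003 rad. I'll release and retreat.

Request:
jog_arm(
  steps=[
    {"travel": [0, 0, 0], "rot": [0, 0, 0], "grip": -1},
    {"travel": [0, 0, 0], "rot": [0, 0, 0], "grip": -1},
    {"travel": [0, 0, 0], "rot": [0, 0, 0], "grip": -1},
    {"travel": [0, 0, 0], "rot": [0, 0, 0], "grip": -1},
    {"travel": [0, 0, -0.2], "rot": [0, 0, 0], "grip": -1},
    {"travel": [0, 0, -0.4], "rot": [0, 0, 0], "grip": -1},
    {"travel": [0, 0, -0.4], "rot": [0, 0, 0], "grip": -1},
    {"travel": [0, 0, -0.4], "rot": [0, 0, 0], "grip": -1},
    {"travel": [0, 0, 0], "rot": [0, 0, 0], "grip": -1},
    {"travel": [0, 0, 0], "rot": [0, 0, 0], "grip": -1},
  ],
)

```text
t: 22.0
eef_pos: [0.5497, -0.0936, 0.2147]
eef_rot: [-3.142, 0.001, -0.135]
contact_force: [-0.1, 0.4, -0.3]
width: 0.0878
grip_force: 0.0
```

```bash
python3 - <<'E'
from h import *
flapang()
p,d=snapshot('wrist'); cv2.imwrite('pics/w4.png',p[:,:,::-1]); s=ctrl.observe(); print(s['eef_pos'],s['contact_force'],s['width'])
E
```

```text
flap angle 0.0014165956419766017 z front 0.07254841218522196 z mid 0.07242800147510947
[ 0.54893295 -0.09360236  0.21305068] [-0.09951487 -0.00694099 -1.00562644] 0.08768783932524099
```

View pics/w4.png

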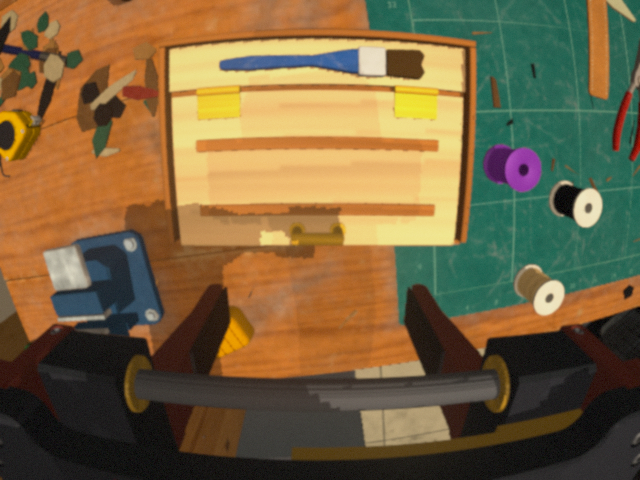

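The flap is closed, the brush at (320,62) is in the tray, and the black spool (577,203) and sand spool (540,290) are in place. The robot is clear, so I'm handing in.

```bash
python3 -c "
from h import *
print(job.close_job())"
```

```text
the job is handed in; nothing more can be done
None
```

The job is handed in at about 22 s, with no verdict returned: red spool upright in the left well, small wax on the right shelf (both last seen just before closing), flap down at about 0.001 rad, and the brush and the black and sand spools left alone.

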